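Dock an seven-tooth electrode comb

TASK

Take the electrode comb by its blue grip off its stand and lower it into the white reader dock so that each of its seven teeth enters its own slot of the slotted plate; feel for the slots gently, never forcing the comb, and press it fully home until its black bar sits on the plate. Then slide the red-tabbed keeper fully across over the end of the bar to lock it, and let go, leaving the other things on the bench where they stand.

Things in the scene. Friction and masses are not known exactly. Their poses are not given: they have to be found in the camera images.
- comb: Electrode comb, 110 g, blue grip, black bar, steel teeth; same either way round. Origin: centre of the underside of its bar; y along the bar, z up. Bar 138 (y) x 16 (x) x 12 mm (z 0 to 12). Grip over its middle 40 (y) x 16 (x), z 8 to 44 mm: pinch it low, across x, from above, with about 50 N (over 100 N it squirts out). Starts upright on its stand, bar underside 36 mm above the bench
- comb_teeth (a point): Middle of the comb's row of tooth tips, 22 mm below the bar's underside. Seven round steel teeth, 5.5 to 6 mm diameter, flat tips with a slight bevel, hang in a row along the comb's y, 18 mm apart (y = -54, -36, ... 54 mm)
- stand: Grey fixed stand, 60 x 156 mm base, two uprights 36 mm high under the ends of the comb's bar with 8 mm cheeks either side of it. Origin: centre of its underside; y along the comb. A tall microscope stands farther right (y below -0.42): come round it from the front
- dock: Fixed white reader dock, 68 mm wide (x), along y from -92 to +140 mm (keeper end), z up, walls 40 mm high. Origin: on the bench under the middle of its window. Home: the bar's underside rests on the slotted plate, so comb origin 40 mm over the dock's, comb along dock y. Never over 25 N between comb and dock
- window (a point): Middle of the dock's window, 40 mm above the bench, level with the top of the aluminium slotted plate in it. Seven slots through the 8 mm plate, in a row along dock y 18 mm apart, each 10 (x) by 8 mm (y), on the line x = 0. The plate is clamped up to 8 mm off this point either way along dock y: not measured, feel (or look) for it. Rubber mounts let it sink 8 N/mm, 3 mm at most; it does not slide
- strip (a point): Middle of the top of the copper contact strip (16 x 150 mm) below the slots, at first 26 mm above the bench. The tooth tips meet it with the bar 8 mm short of home and must push it down those 8 mm with about 5 N; it stays down (no spring). Where a tooth rests on solid plate instead, the bar's underside is at most 62 mm above the bench
- keeper_tab (a point): Point in the red tab of the keeper, 7 mm below its top. Tab 14 (dock x) x 12 (dock y) x 28 mm high, top 87 mm above the bench; pinch it across x. It stands on a steel tongue 24 mm wide, underside 54 mm above the bench, that ends at dock y = 84 to 88 mm when open. Guides beside the tongue reach 59 mm above the bench
- keeper (a joint): Slide of the keeper, m: 0 open, 0.036 its end stop with the tongue over the bar's end; it grows as the tab moves along dock -y (towards the comb), friction about 2.5 N, stays where it is left. It passes over the bar only when the comb is home (2 mm to spare)
- sample_cup: Red-capped sample cup, 58 mm diameter, 68 mm high, bystander; origin at centre of underside
- sample_cup_c: Yellow-capped sample cup, 58 mm diameter, 68 mm high, bystander; origin at centre of underside
- petri_dish_2: Clear petri dish, 90 mm diameter, 16 mm high, bystander; origin at centre of underside
- coverslip_box_1: Small blue and clear box, 30 x 30 x 16 mm, bystander; origin at centre of underside
Mind the look-alikes: they are no part of the job. Leave any pink look-alike of the comb alone.

How it is judged (in metres and radians):
On the way, in this order (a step that is already met when the one before it is completed fails the run):
1. the comb is lifted clear of its stand, keeper still open (z of comb in the frame of stand above 0.065 m and value of joint keeper below 0.008 m), for 0.1 s.
2. the comb is home in the dock, every tooth in its own slot, before the keeper is closed (z of comb in the frame of dock between 0.037 and 0.0415 m and horizontal distance between comb and dock below 0.011 m and angle between the y axis of comb and the y axis of dock, either way round below 0.06 rad and angle between comb's own z axis and vertical below 0.05 rad and value of joint keeper below 0.012 m), for 0.2 s.
At the end, for the whole second after the job is handed in: The comb is at rest in the dock with its bar resting on the plate, its underside 37 to 41.5 mm above the dock's foot, within 11 mm of the dock's middle, along the dock within 0.06 rad and upright within 0.05 rad (so all seven teeth are in their slots), and the keeper is at least 30 mm across (z of comb in the frame of dock between 0.037 and 0.0415 m and horizontal distance between comb and dock below 0.011 m and angle between the y axis of comb and the y axis of dock, either way round below 0.06 rad and angle between comb's own z axis and vertical below 0.05 rad and value of joint keeper above 0.03 m and linear speed of comb below 0.02 m/s); the robot touches nothing.
It fails at once if the comb is forced: more than 25 N between comb and dock (contact force between comb and dock above 25 N).
It fails at once if a bystander (sample cup, petri dish, small box) is moved more than 20 mm (distance of any of sample_cup, sample_cup_c, petri_dish_2, coverslip_box_1 from where it was at the start of the episode above 0.02 m).
It also fails if it takes over 67 s, if anything falls off the work surface, if the arm or the gripper's body presses on something with over 40 N, if the wrist force passes 120 N, or if a joint passes its speed limit or range.

ROBOT

A 6-joint arm with a two-finger parallel gripper is mounted at the origin on a cart in front of the work surface, level with it; the furniture and walls round the work are solid. World frame = base frame: x ahead of the robot, y to its left, z up, the work surface at z = 0. Lengths are in mm, angles in rad, forces in N, time in s.
With the tool pointing down it reaches from about 350 to 975 mm from the base axis. Payload 7.1 kg.
Tool frame: the origin (TCP) lies midway between the tips of the shut fingers; the grasp point (between the pads) lies 19 mm behind it (ctrl.grip_depth is the distance from the TCP to the grasp point, in mm); z points along the fingers, y is the line along which they close (so a half turn about z gives the same grasp; the last joint's range is limited). The gripper opens to 88 mm and grips with 3 to 60 N. Pads are 20 mm wide; open, the fingers measure 115 mm over their backs; the gripper's body (75 mm by 178 mm) begins 61 mm behind the grasp point.
Start: joints at [-1.186, 0.423, 1.63, -0, 1.089, -0.019], TCP at [245.588, -574.71, 222.675] pointing down, gripper open.
Joint ranges: [-3, 3], [-0.9, 2.11], [0.09, 2.58], [-1.31, 4.45], [0.11, 2.69], [-2.54, 2.54]. Speed limits (rad/s): [2.39, 2.39, 3.01, 3.14, 3.14, 3.14].

INTERFACE

Orientations are given as a rotation vector (axis times angle).
In Python, from workcell import ctrl, cams gives the robot as it stands.
- The arm moves only by the tool move_arm, never from a script. Its argument "steps" is a list of rows, each a list of 3 entries, a list of its own where there are three numbers: the shift along the tool's x, y, z in units of 25 mm (1.0 is 25 mm), then the turn about the tool's z in units of 5 degrees (1.0 is 5 degrees), then the closure, from 0 (fully open) to 1 (shut). A call has 1 to 20 rows; each row shifts and turns the commanded pose from where the row before left it, along the tool's axes as they then stand; what a row does not reach is not made up. A row lasts 1/12 s, in which the tool goes at most 41.7 mm and 7.16 degrees, less where a joint would pass 70% of its speed; a pose out of reach is approached as far as the arm can. A call is refused whole if a number of a shift passes 1 or a number of a turn 1, either way. A call with a gripper value outside its range is refused whole. The fingers move at their own pace and stop on an object; the grip force is fixed at half the most. Time passes only in rows, so rows that do not move let the fingers close. It gives the time, the measured TCP pose, the force, the opening and the grip force at its end, in the units of the state.
- ctrl.get_obs(): the state, without advancing time (a new reading comes with each control period).
- cams.get_image(name): name is "side" or "top" or "wrist"; returns a dict with "image" (384x512x3 uint8, red, green, blue), "camera_matrix" (3x3 intrinsics, pixels), "xyz" and "rotation" of the camera in the world; the wrist camera has in their place "mount" (4x4, takes a point from camera to tool coordinates, whose origin is the TCP and whose axes are the flange's). Camera axes: x right, y down, z forward; pixel columns grow to the right and rows downward; lengths in mm; the calibration is good to about 2 mm. A picture is of the moment at which its call begins: read the wrist's pose just before it. There is no depth.
- ctrl.close_job(): hands the job in; it is judged then, once.
Trained networks look in the newest picture that a camera, given by its name, has taken for a name from the list of things; names that differ only in an ending like _2 or _b are one class to them, and where a whole thing is asked for, a point or a joint stands for the part that bears it (a point fixed in the world has none). Each returns a list of dicts, best first, with "p" (0 to 1); they miss things now and then, are a little off and sometimes report something else, mostly with a low value. They report only what shows in the picture. A call takes as long as a camera call. They do not tell look-alikes from the thing itself.
- cams.boxes_of(camera, thing): "rect" ([centre column, centre row, width, height] in pixels, round what is visible of it).
- cams.cut_out(camera, thing): "pixels" (384x512 bool, what is visible of it) and "rect" ([centre column, centre row, width, height] in pixels, round what is visible of it).
The state is a dict: "t": time; "qpos": joint angles; "qvel": joint speeds; "joint_torque": joint torques, N m; "ee_pos": TCP position; "orientation": TCP orientation; "ft_force": force on the tool from outside, world axes, zero at the start; "moment": the same for the moment, N m; "width": finger opening in mm; "grasp_force": force on a finger pad.
Only numpy, scipy, OpenCV 4.12 (cv2) and the standard library are available. Lean on these libraries where they do the work, as an engineer would, in place of code of your own. Each camera call takes 0.05 s, during which the arm holds its last target. There are 200 camera calls.

## Working session

There is one attempt and no reset: what is moved stays moved. The work goes in short steps, Python scripts to look and compute and a tool call to move; the robot and the scene stay as the last step left them, time stands still between calls to the robot, and variables do not carry over. Pictures are saved under pics/ and viewed, at most 10 in all, crops included, and the job is handed in when it is done.

Besides the shell and the picture viewer there is one more tool, called after "Emit:" as a command line: name --argument value ..., lists and objects as JSON in quotes. move_arm: Moves the arm, as the interface text tells. Its arguments: {"type":"object","properties":{"steps":{"type":"array"}},"required":["steps"]}

```bash
mkdir -p pics; cat > h.py <<'E'
import numpy as np, cv2
from scipy.spatial.transform import Rotation as R
from workcell import ctrl, cams
def shot(n):
    o=ctrl.get_obs(); d=cams.get_image(n); K=np.array(d["camera_matrix"])
    if n=="wrist":
        M=np.array(d["mount"]); Rt=R.from_rotvec(o["orientation"]).as_matrix()
        Rc=Rt@M[:3,:3]; c=Rt@M[:3,3]+np.array(o["ee_pos"])
    else: Rc=np.array(d["rotation"]); c=np.array(d["xyz"])
    return d["image"],K,Rc.reshape(3,3),c
def ray(px,z,K,Rc,c):
    v=Rc@np.linalg.solve(K,[px[0],px[1],1]); return c+v*(z-c[2])/v[2]
def proj(P,K,Rc,c):
    q=K@(Rc.T@(np.array(P)-c)); return q[:2]/q[2]
def save(im,n,s=1,crop=None):
    im=im[:,:,::-1]
    if crop: a,b,w,h=crop; im=im[b:b+h,a:a+w]
    cv2.imwrite("pics/"+n,cv2.resize(im,None,fx=s,fy=s,interpolation=cv2.INTER_CUBIC))
E
python3 - <<'E'
from h import *
ims=[]
print(ctrl.get_obs())
for n in ["top","side"]:
    im,K,Rc,c=shot(n); save(im,n+"0.png",1.5); print(n,K.tolist(),Rc.tolist(),c)
    for t in ["comb","stand","dock","keeper_tab","sample_cup","petri_dish_2","coverslip_box_1"]:
        for b in cams.boxes_of(n,t)[:3]: print(t,round(b["p"],2),np.round(b["rect"]), np.round(ray(b["rect"][:2],40,K,Rc,c)))
E
```

```text
{'t': 0.0, 'qpos': array([-1.18601198e+00,  4.23813484e-01,  1.63070167e+00,  2.96319877e-05,
        1.08862263e+00, -1.89940195e-02]), 'qvel': array([ 0.00025487, -0.00120469, -0.00189753,  0.00081719,  0.00049907,
       -0.00062522]), 'joint_torque': array([ 1.81372554e-03, -5.44610596e+01, -2.73670167e+01,  6.44923886e-02,
        2.28003185e-02, -1.09407472e-04]), 'ee_pos': array([ 245.37997238, -574.19527437,  221.91420707]), 'orientation': array([-3.07629648e+00, -6.29626936e-01,  4.00703501e-04]), 'ft_force': array([-0.19573453,  1.43790531,  0.54773633]), 'moment': array([0.0035406 , 0.019057  , 0.02927129]), 'grasp_force': 0.0, 'width': 88.12457900848538}Traceback (most recent call last):
  File "<stdin>", line 5, in <module>
  File "h.py", line 10, in shot
    return d["image"],K,Rc.reshape(3,3),c
                        ~~~~~~~~~~^^^^^
ValueError: cannot reshape array of size 3 into shape (3,3)
```

Rotation is a rotation vector.

```bash
sed -i 's/Rc=np.array(d\["rotation"\])/Rc=R.from_rotvec(d["rotation"]).as_matrix()/' h.py
python3 - <<'E'
from h import *
for n in ["top","side"]:
    im,K,Rc,c=shot(n); save(im,n+"0.png",1.5); print(n,K[0,0],np.round(Rc,2).tolist(),c)
    for t in ["comb","stand","dock","keeper_tab","sample_cup","petri_dish_2","coverslip_box_1"]:
        for b in cams.boxes_of(n,t)[:3]: print(t,round(b["p"],2),np.round(b["rect"]), np.round(ray(b["rect"][:2],40,K,Rc,c)))
E
```

```text
top 348.34869925871544 [[0.03, -0.99, 0.16], [-1.0, -0.03, -0.01], [0.01, -0.16, -0.99]] [ 356.29292207  -22.10968104 1071.81046524]
comb 0.76 [277. 247.  49.  21.] [ 370. -110.   40.]
comb 0.68 [339. 216.  49.  11.] [ 465. -293.   40.]
stand 0.57 [335. 214.  52.  25.] [ 473. -282.   40.]
dock 0.88 [217. 201.  80.  42.] [501.  73.  40.]
dock 0.37 [338. 216.  42.  13.] [ 467. -291.   40.]
sample_cup 0.95 [142. 180.  27.  21.] [557. 301.  40.]
sample_cup 0.7 [137. 204.  22.  19.] [484. 309.  40.]
sample_cup 0.42 [216. 203.  79.  36.] [494.  74.  40.]
petri_dish_2 0.61 [311. 165.  23.  26.] [ 619. -210.   40.]
petri_dish_2 0.41 [216. 202.  81.  42.] [497.  76.  40.]
coverslip_box_1 0.43 [366. 171.  13.  10.] [ 607. -379.   40.]
coverslip_box_1 0.23 [334. 216.  52.  24.] [ 466. -279.   40.]
side 472.8090395561449 [[0.92, 0.28, -0.27], [0.39, -0.69, 0.61], [-0.02, -0.66, -0.75]] [ 818.76099583 -747.8341856  1012.09629111]
comb 0.91 [196. 227.  11.  44.] [ 375. -126.   40.]
comb 0.65 [199. 292.  18.  55.] [ 469. -294.   40.]
stand 0.75 [200. 298.  36.  60.] [ 479. -307.   40.]
dock 0.89 [269. 189.  66.  72.] [502.  65.  40.]
keeper_tab 0.69 [285. 162.  11.  11.] [507. 181.  40.]
sample_cup 0.78 [291. 133.  17.  27.] [480. 306.  40.]
sample_cup 0.69 [315. 141.  21.  25.] [560. 298.  40.]
petri_dish_2 0.72 [284. 165.  11.  17.] [506. 169.  40.]
petri_dish_2 0.67 [273. 294.  37.  37.] [ 629. -233.   40.]
coverslip_box_1 0.77 [243. 358.  18.  19.] [ 627. -398.   40.]
coverslip_box_1 0.4 [267. 189.  67.  74.] [497.  64.  40.]
```

View pics/top0.png

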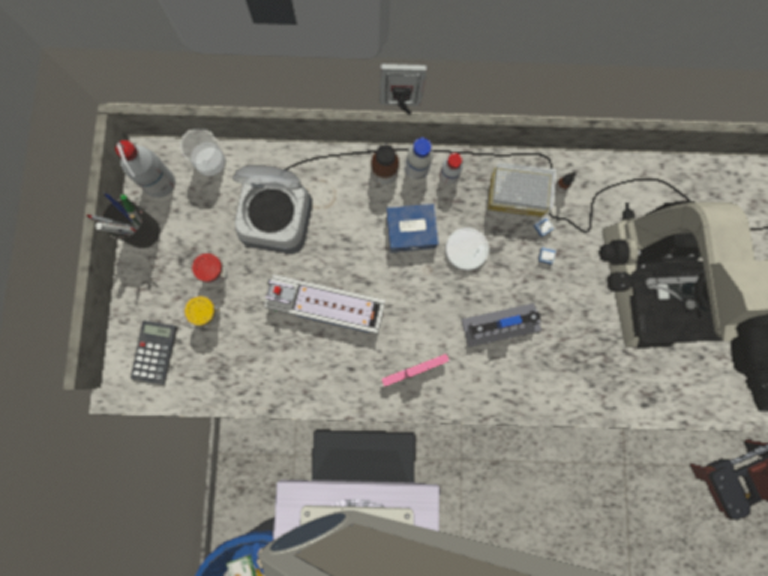

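View pics/side0.png

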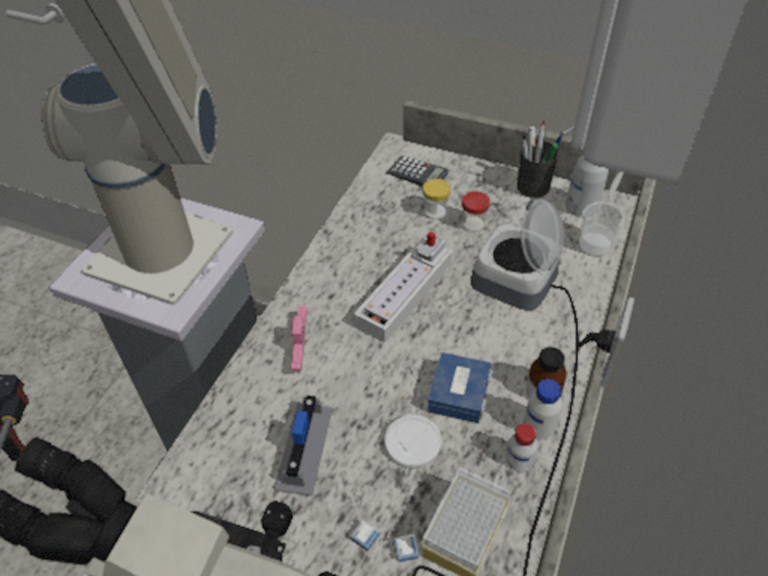

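The top picture shows the dock (tab end at px 270-380, 280-325), the comb on its grey stand (blue grip at 512,321), the pink look-alike (415,370), the cups on the left and the microscope on the right. The side picture agrees: the blue grip is at (300,428) and the red tab at (431,238).

```bash
cat >> h.py <<'E'
def goto(p,yaw=None):
    """units along present tool axes to world target p; turn to bring tool x to yaw(deg)"""
    o=ctrl.get_obs(); Rt=R.from_rotvec(o["orientation"]).as_matrix()
    y0=np.degrees(np.arctan2(Rt[1,0],Rt[0,0]))
    d=np.array(p)-o["ee_pos"]
    s="" if yaw is None else "turn units %.2f"%(-((yaw-y0+180)%360-180)/5)
    print("pos",np.round(o["ee_pos"],1),"yaw %.2f"%y0,"tilt z",np.round(Rt[:,2],4),"units",np.round(Rt.T@d/25,3),s,"F",np.round(o["ft_force"],1))
E
python3 - <<'E'
from h import *
im,K,Rc,c=shot("top")
for n,a,b,z in [("bar",(473,329),(535,316),48),("dock",(380,315),(270,290),40)]:
    A=ray(np.array(a)/1.5,z,K,Rc,c);B=ray(np.array(b)/1.5,z,K,Rc,c);print(n,A.round(),B.round(),np.degrees(np.arctan2(*(B-A)[[1,0]])))
print(ray(np.array([512,321])/1.5,80,K,Rc,c), ray(np.array([278,290])/1.5,87,K,Rc,c), ray(np.array([605,345])/1.5,0,K,Rc,c))
d=cams.get_image("wrist");print(np.round(d["mount"],3).tolist(),d["camera_matrix"])
goto([245,-400,240],103); goto([440,-293,240])
E
```

```text
bar [ 454. -220.   48.] [ 483. -343.   48.] -76.63832228831686
dock [477. -37.  40.] [521. 184.  40.] 78.75315282066293
[ 467.88984044 -288.8461615    80.        ] [513.77055639 159.44258353  87.        ] [ 432.75828622 -501.42896091    0.        ]
[[0.0, -0.97, -0.242, 65.721], [1.0, 0.0, 0.0, 0.712], [-0.0, -0.242, 0.97, -161.663], [0.0, 0.0, 0.0, 1.0]] [[294.4910853    0.         255.79082529]
 [  0.         294.4910853  193.55811354]
 [  0.           0.           1.        ]]
pos [ 245.6 -574.7  222.7] yaw 23.14 tilt z [ 0. -0. -1.] units [ 2.724 -6.436 -0.692] turn units -15.97 F [ 0.7  0.5 -1.2]
pos [ 245.6 -574.7  222.7] yaw 23.14 tilt z [ 0. -0. -1.] units [11.578 -7.307 -0.692]  F [ 0.7  0.5 -1.2]
```

Emit:
move_arm --steps '[[[0.39,-0.92,-0.1],0,0],[[0.39,-0.92,-0.1],0,0],[[0.39,-0.92,-0.1],0,0],[[0.39,-0.92,-0.1],0,0],[[0.39,-0.92,-0.1],0,0],[[0.39,-0.92,-0.1],0,0],[[0.39,-0.92,-0.1],0,0],[[0.98,-0.1,0],0,0],[[0.98,-0.1,0],0,0],[[0.98,-0.1,0],0,0],[[0.98,-0.1,0],0,0],[[0.98,-0.1,0],0,0],[[0.98,-0.1,0],0,0],[[0.98,-0.1,0],0,0],[[0.98,-0.1,0],0,0],[[0.98,-0.1,0],0,0]]'

```text
t: 2.28
ee_pos: [440.1, -291.8, 240.4]
orientation: [3.077, 0.63, 0.0]
ft_force: [0.8, 0.4, 0.7]
width: 87.9
grasp_force: 0.0
```

Emit:
move_arm --steps '[[[0,0,0],-1,0],[[0,0,0],-1,0],[[0,0,0],-1,0],[[0,0,0],-1,0],[[0,0,0],-1,0],[[0,0,0],-1,0],[[0,0,0],-1,0],[[0,0,0],-1,0],[[0,0,0],-1,0],[[0,0,0],-1,0],[[0,0,0],-1,0],[[0,0,0],-1,0],[[0,0,0],-1,0],[[0,0,0],-1,0],[[0,0,0],-1,0],[[0,0,0],-1,0],[[0,0,0],0,0]]'

```text
t: 3.7
ee_pos: [439.0, -292.5, 240.3]
orientation: [1.949, 2.464, -0.0]
ft_force: [-0.5, 0.2, -0.4]
width: 87.8
grasp_force: 0.0
```

```bash
python3 - <<'E'
from h import *
im,K,Rc,c=shot("wrist"); save(im,"w1.png",1.5)
hsv=cv2.cvtColor(im,cv2.COLOR_RGB2HSV)
m=((abs(hsv[...,0].astype(int)-112)<12)&(hsv[...,1]>120)&(hsv[...,2]>50)).astype(np.uint8)
n,l,s,ce=cv2.connectedComponentsWithStats(m)
for i in range(1,n):
    if s[i,4]>80: print(s[i],ce[i],ray(ce[i],80,K,Rc,c).round(1))
i=1+np.argmax(s[1:,4]); print(cv2.minAreaRect(np.argwhere(l==i)[:,::-1].astype(np.float32)))
goto([0,0,0])
E
```

```text
[ 425    3   73  100 1693] [452.31482575  51.66450089] [ 601.2 -118.8   80. ]
[497  54  14  19 125] [502.992  62.92 ] [ 655.4 -116.8   80. ]
[276 158  16  39 580] [283.73793103 176.96896552] [ 468.6 -281.9   80. ]
((466.47955322265625, 51.83754348754883), (72.55943298339844, 96.38848876953125), 6.842773914337158)
pos [ 439.  -292.5  240.2] yaw 103.04 tilt z [ 1.e-04 -0.e+00 -1.e+00] units [ 15.362 -14.468   9.608]  F [-0.5  0.4  0.3]
```

View pics/w1.png

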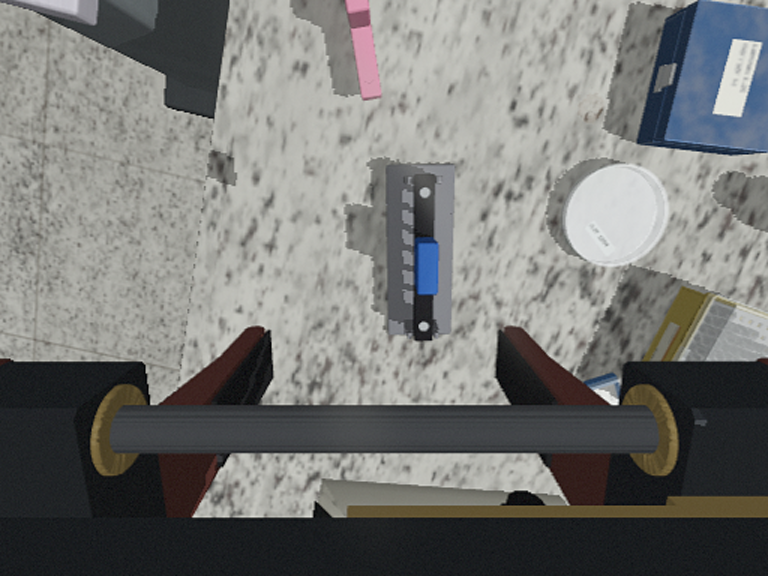

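The comb is vertical in the picture, with its grip at (427,267) and its end holes at (425,192) and (423,326). The petri dish is at (615,213).

```bash
python3 - <<'E'
from h import *
im,K,Rc,c=shot("wrist")
g=im[100:235,245:310].astype(int); bl=(g.max(2)<75)
ys,xs=np.nonzero(bl)
# dark bar
n,l,s,ce=cv2.connectedComponentsWithStats(bl.astype(np.uint8))
for i in range(1,n):
    if s[i,4]>60: print(s[i],ce[i]+[245,100])
A=ray(np.array([425,192])/1.5,48,K,Rc,c);B=ray(np.array([423.5,326])/1.5,48,K,Rc,c)
print(A,B,(A+B)/2,np.degrees(np.arctan2(*(A-B)[[1,0]])))
p=np.array(cv2.minAreaRect(np.argwhere((abs(cv2.cvtColor(im,cv2.COLOR_RGB2HSV)[...,0].astype(int)-112)<12)[150:205,265:300]&(im[150:205,265:300,2]>110))[:,::-1].astype(np.float32))[0])+[265,150]
print(p,ray(p,80,K,Rc,c))
C=(A+B)/2; goto([C[0],C[1],240],103.0)
E
```

```text
[ 30  20  14  39 359] [281.09192201 143.57381616]
[ 25  89  22  38 444] [280.75225225 210.73648649]
[ 458.05152079 -230.81142873   48.        ] [ 484.1884604  -337.99157502   48.        ] [ 471.11999059 -284.40150188   48.        ] 103.7046604536198
[283.5 177. ] [ 468.35753352 -282.12801083   80.        ]
pos [ 439.1 -292.5  240.2] yaw 102.98 tilt z [ 1.e-04 -0.e+00 -1.e+00] units [0.028 1.323 0.01 ] turn units -0.00 F [-0.3  0.4 -1.1]
```

Emit:
move_arm --steps '[[[0.05,0.64,0],-0.1,0],[[0,0.64,0.5],0,0],[[0,0,1],0,0],[[0,0,1],0,0],[[0,0,1],0,0],[[0,0,1],0,0],[[0,0,1],0,0],[[0,0,1],0,0],[[0,0,1],0,0],[[0,0,0.46],0,0],[[0,0,0],0,0],[[0,0,0],0,1],[[0,0,0],0,1],[[0,0,0],0,1],[[0,0,0],0,1],[[0,0,0],0,1],[[0,0,0],0,1],[[0,0,0],0,1],[[0,0,0],0,1],[[0,0,0],0,1]]'

```text
t: 5.47
ee_pos: [469.8, -283.9, 41.3]
orientation: [1.942, 2.469, 0.0]
ft_force: [-0.4, -0.1, 0.5]
width: 31.3
grasp_force: 0.0
```

```bash
python3 - <<'E'
from h import *
goto([470,-283,41],103.5); o=ctrl.get_obs(); print(o["width"],o["grasp_force"],o["t"])
E
```

```text
pos [ 469.8 -283.9   41.3] yaw 103.63 tilt z [ 1.e-04 -0.e+00 -1.e+00] units [0.033 0.014 0.011] turn units 0.03 F [-0.4 -0.1  0.5]
31.255835725452194 0.0 5.4667
```

Emit:
move_arm --steps '[[[0,0,0],0,1],[[0,0,0],0,1],[[0,0,0],0,1],[[0,0,0],0,1],[[0,0,0],0,1],[[0,0,0],0,1],[[0,0,0],0,1],[[0,0,0],0,1]]'

```text
t: 6.13
ee_pos: [469.9, -283.9, 41.1]
orientation: [-1.942, -2.469, -0.0]
ft_force: [1.0, -0.0, -1.0]
width: 15.9
grasp_force: 30.0
```

Emit:
move_arm --steps '[[[0,0,-0.3],0,1],[[0,0,-0.7],0,1],[[0,0,-1],0,1],[[0,0,-1],0,1],[[0,0,-1],0,1],[[0,0,-1],0,1],[[0,0,-0.8],0,1],[[0,0,-0.4],0,1],[[0,0,0],0,1]]'

```text
t: 6.88
ee_pos: [470.9, -284.6, 198.7]
orientation: [1.939, 2.466, 0.001]
ft_force: [-0.3, 0.1, -1.6]
width: 15.9
grasp_force: 30.0
```

Emit:
move_arm --steps '[[[0.5,0.05,0],0,1],[[1,0.06,0],0,1],[[1,0.06,0],0,1],[[1,0.06,0],0,1],[[1,0.06,0],0,1],[[1,0.06,0],0,1],[[1,0.06,0],0,1],[[1,0.06,0],0,1],[[1,0.06,0],0,1],[[1,0.06,0],0,1],[[1,0.06,0],0,1],[[1,0.06,0],0,1],[[1,0.06,0],0,1],[[1,0.06,0],0,1],[[1,0.06,0],1,1],[[0,0,0],1,1],[[0,0,0],1,1],[[0,0,0],1,1],[[0,0,0],1,1],[[0,0,0],0,1]]'

```text
t: 8.55
ee_pos: [404.1, 73.9, 194.6]
orientation: [-2.432, -1.986, 0.005]
ft_force: [0.9, 0.6, -0.7]
width: 15.7
grasp_force: 30.0
```

```bash
python3 - <<'E'
from h import *
im,K,Rc,c=shot("wrist"); save(im,"w2.png",1.5); np.savez("w2",im=im,K=K,Rc=Rc,c=c)
for t in ["dock","keeper_tab","comb"]:
  for b in cams.boxes_of("wrist",t)[:2]: print(t,b["p"],np.round(b["rect"]),ray(b["rect"][:2],40,K,Rc,c).round())
goto([494,50,190],78.7)
E
```

```text
dock 0.72 [344. 140.  84. 201.] [504.  99.  40.]
keeper_tab 0.79 [358.  76.  32.  55.] [526. 160.  40.]
comb 0.57 [259. 226.  32. 227.] [397.  22.  40.]
comb 0.44 [275. 328.  10.  14.] [ 391. -114.   40.]
pos [405.3  73.7 195.5] yaw 78.76 tilt z [-1.6e-03 -2.0e-04 -1.0e+00] units [-0.237  3.666  0.215] turn units 0.01 F [-0.3 -0.  -1.7]
```

View pics/w2.png

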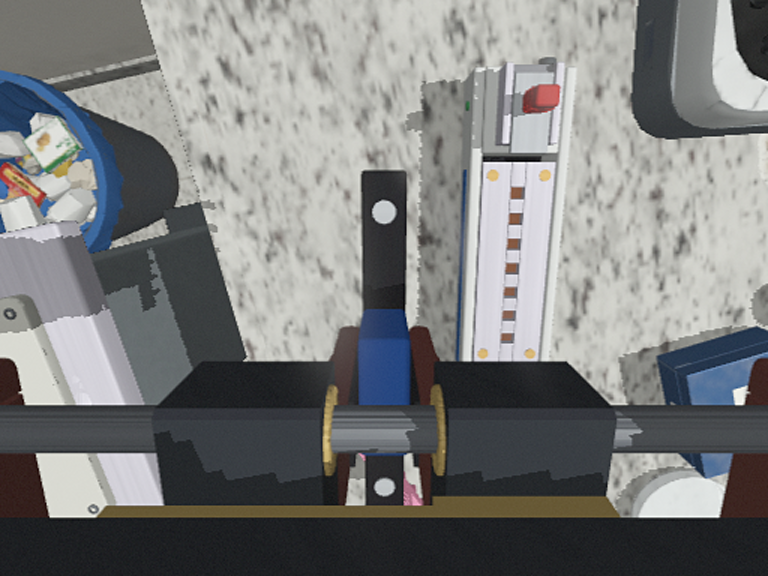

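The comb is held straight (end holes at (384,211) and (384,487)). To its right are the dock, the seven brown slots from (517,193) to (507,338), and the red tab at (542,97).

```bash
cat >> h.py <<'E'
def slots(im,x0,x1,y0,y1):
    h=cv2.cvtColor(im,cv2.COLOR_RGB2HSV)[y0:y1,x0:x1].astype(int)
    m=((h[...,0]<16)|(h[...,0]>172))&(h[...,1]>70)&(h[...,2]<190)
    n,l,s,ce=cv2.connectedComponentsWithStats(m.astype(np.uint8),connectivity=4)
    k=[i for i in range(1,n) if s[i,4]>=12]
    return np.array([ce[i]+[x0,y0] for i in k]),[s[i,2:].tolist() for i in k]
def white(im,x0,x1,y0,y1):
    g=im[y0:y1,x0:x1].min(2); n,l,s,ce=cv2.connectedComponentsWithStats((g>200).astype(np.uint8))
    i=1+np.argmax(s[1:,4]); return ce[i]+[x0,y0], s[i]
E
python3 - <<'E'
from h import *
d=np.load("w2.npz"); im,K,Rc,c=d["im"],d["K"],d["Rc"],d["c"]
s,a=slots(im,325,360,118,235); print(a)
P=np.array([ray(p,36,K,Rc,c) for p in s]); print(P.round(1).tolist())
t=P[0]-P[-1]; print(np.degrees(np.arctan2(t[1],t[0])),np.linalg.norm(t)/6,"centre",P.mean(0))
o=ctrl.get_obs(); Rt=R.from_rotvec(o["orientation"]).as_matrix(); zb=o["ee_pos"][2]+7
for r in [(240,272,130,152),(240,272,316,332)]:
    w,st=white(im,*r); q=ray(w,zb,K,Rc,c); print(w,st,"tool",(Rt.T@(q-o["ee_pos"])).round(2))
# gold screws corners & tab
for p in [(493,175),(545,175),(483,353),(530,353)]: print(ray(np.array(p)/1.5,40,K,Rc,c).round(1))
E
```

```text
[[7, 7, 48], [8, 7, 41], [7, 7, 41], [7, 6, 36], [7, 5, 32], [7, 5, 31], [7, 4, 25]]
[[507.0, 110.9, 36.0], [503.1, 93.1, 36.0], [499.6, 75.5, 36.0], [496.0, 57.6, 36.0], [492.6, 39.9, 36.0], [489.3, 22.7, 36.0], [485.7, 4.4, 36.0]]
78.69275283493972 18.09528884634429 centre [496.18911375  57.75891707  36.        ]
[259.         136.33333333] [14  4  9  8 12] tool [57.07  1.06 -7.03]Traceback (most recent call last):
  File "<stdin>", line 8, in <module>
  File "h.py", line 34, in white
    i=1+np.argmax(s[1:,4]); return ce[i]+[x0,y0], s[i]
        ~~~~~~~~~^^^^^^^^^
    return _wrapfunc(a, 'argmax', axis=axis, out=out, **kwds)
    return bound(*args, **kwds)
ValueError: attempt to get argmax of an empty sequence
```

```bash
sed -i 's/(g>200)/(g>130)/' h.py; python3 - <<'E'
from h import *
d=np.load("w2.npz"); im,K,Rc,c=d["im"],d["K"],d["Rc"],d["c"]
o=ctrl.get_obs(); Rt=R.from_rotvec(o["orientation"]).as_matrix(); zb=o["ee_pos"][2]+7
Q=[]
for r in [(244,268,125,160),(248,264,316,332)]:
    w,st=white(im,*r); q=ray(w,zb,K,Rc,c); t=Rt.T@(q-o["ee_pos"]); Q.append(t);print(w,st,"tool",t.round(2))
m=(Q[0]+Q[1])/2; print(m, np.degrees(np.arctan2(*(Q[0]-Q[1])[[1,0]])))
ex=Rt[:,0]; ey=Rt[:,1]
C=np.array([496.1,57.7,0]); p=C-ex*m[0]-ey*m[1]; p[2]=130; print(p); goto(p,78.69)
E
```

```text
[255.6443299  140.91237113] [  4   8  16  16 194] tool [54.75 -0.67 -7.02]
[256.01612903 324.35483871] [  2   3  13  12 124] tool [-54.91  -0.95  -6.97]
[-0.07700759 -0.80975488 -6.99876671] 0.14880431719633197
[496.90923612  57.61772916 130.        ]
pos [405.3  73.7 195.5] yaw 78.76 tilt z [-1.6e-03 -2.0e-04 -1.0e+00] units [0.085 3.724 2.615] turn units 0.01 F [-0.3 -0.  -1.7]
```

Emit:
move_arm --steps '[[[0.085,0.8,0],0,1],[[0,1,0],0,1],[[0,1,0],0,1],[[0,0.924,0],0,1],[[0,0,0.8],0,1],[[0,0,1],0,1],[[0,0,1],0,1],[[0,0,0.8],0,1],[[0,0,0.6],0,1],[[0,0,0.3],0,1],[[0,0,0.1],0,1],[[0,0,0],0,1],[[0,0,0],0,1]]'

```text
t: 9.83
ee_pos: [498.3, 57.4, 81.8]
orientation: [2.43, 1.991, 0.001]
ft_force: [0.6, 0.5, -1.6]
width: 15.8
grasp_force: 30.0
```

```bash
python3 - <<'E'
from h import *
goto([496.9,57.6,71],78.69)
im,K,Rc,c=shot("wrist"); im2,K2,Rc2,c2=shot("side")
goto([496.9,57.6,71],78.69)
a=cv2.resize(im[60:260,180:360],None,fx=2.2,fy=2.2,interpolation=cv2.INTER_CUBIC)
b=cv2.resize(im2[140:250,220:320],None,fx=4,fy=4,interpolation=cv2.INTER_CUBIC)
cv2.imwrite("pics/w3.png",np.hstack([a[:440],b[:440]])[:,:,::-1])
E
```

```text
pos [498.3  57.4  81.8] yaw 78.65 tilt z [ 1.e-03  1.e-04 -1.e+00] units [-0.005 -0.055  0.432] turn units -0.01 F [ 0.6  0.5 -1.6]
pos [498.5  57.4  82.2] yaw 78.65 tilt z [ 1.9e-03  2.0e-04 -1.0e+00] units [-0.007 -0.064  0.446] turn units -0.01 F [-0.4 -1.  -1.4]
```

View pics/w3.png

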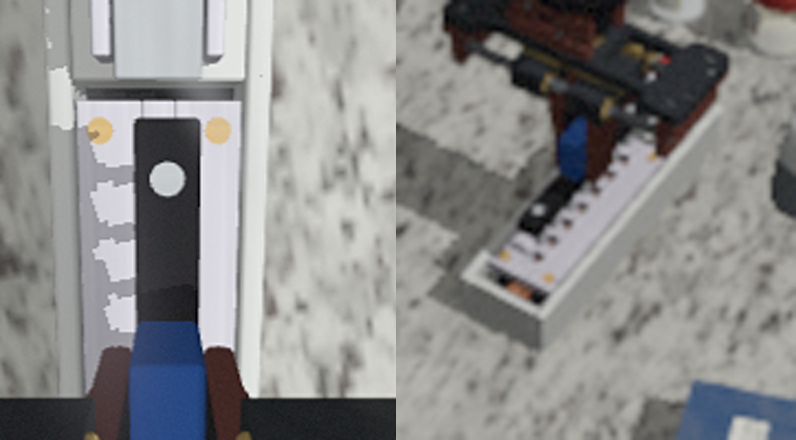

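The bar stands over the plate. The gold screws are at (99,131) and (218,131), and the bar's hole at (167,179) is slightly right of their middle. I'll measure that exactly.

```bash
python3 - <<'E'
from h import *
im,K,Rc,c=shot("wrist"); o=ctrl.get_obs(); Rt=R.from_rotvec(o["orientation"]).as_matrix()
np.savez("w4",im=im,K=K,Rc=Rc,c=c)
w,st=white(im,244,268,128,155); q=ray(w,o["ee_pos"][2]+7,K,Rc,c); print("hole",w,st,(Rt.T@(q-o["ee_pos"])).round(2))
h=cv2.cvtColor(im,cv2.COLOR_RGB2HSV)[100:135,205:300].astype(int)
m=(h[...,0]>10)&(h[...,0]<30)&(h[...,1]>60)&(h[...,2]>150)
n,l,s,ce=cv2.connectedComponentsWithStats(m.astype(np.uint8))
S=[]
for i in range(1,n):
    if s[i,4]>20:
        q=ray(ce[i]+[205,100],40,K,Rc,c); t=Rt.T@(q-o["ee_pos"]); S.append(t); print("screw",s[i],ce[i]+[205,100],q.round(1),t.round(2))
print("mid",(S[0]+S[1])/2, "F",o["ft_force"],o["ee_pos"])
# screws in w2
d=np.load("w2.npz"); im,K,Rc,c=d["im"],d["K"],d["Rc"],d["c"]
h=cv2.cvtColor(im,cv2.COLOR_RGB2HSV)[:245].astype(int)
m=(h[...,0]>10)&(h[...,0]<30)&(h[...,1]>60)&(h[...,2]>150)
n,l,s,ce=cv2.connectedComponentsWithStats(m.astype(np.uint8))
for i in range(1,n):
    if s[i,4]>20 and 310<ce[i][0]<370: print("w2 screw",s[i],ray(ce[i],40,K,Rc,c).round(1))
E
```

```text
hole [255.64766839 140.95336788] [  4   6  16  15 193] [54.64  0.25 -6.97]
screw [ 14  13  12  12 105] [224.4952381  118.99047619] [491.2 126.   40. ] [ 65.8  -20.63  42.14]
screw [ 68  14  11  12 103] [278.11650485 119.0776699 ] [526.5 118.9  40. ] [65.75 15.35 42.2 ]
mid [65.77602091 -2.64111182 42.17124607] F [ 0.06568726  0.40005408 -1.3379818 ] [498.4392567   57.43848443  82.13952326]
w2 screw [325 113   8   8  46] [491.3 126.   40. ]
w2 screw [360 113   7   8  44] [526.6 118.9  40. ]
w2 screw [319 233   6   6  32] [465.2  -3.5  40. ]
w2 screw [350 233   7   6  33] [500.5 -10.6  40. ]
```

Emit:
move_arm --steps '[[[0,-0.06,0],0,1],[[0,-0.052,0],0,1],[[0,0,0.15],0,1],[[0,0,0.15],0,1],[[0,0,0.15],0,1],[[0,0,0.08],0,1],[[0,0,0],0,1],[[0,0,0.04],0,1],[[0,0,0.04],0,1],[[0,0,0.04],0,1],[[0,0,0],0,1]]'

```text
t: 10.9
ee_pos: [494.9, 57.9, 64.8]
orientation: [-2.43, -1.991, 0.0]
ft_force: [-0.1, 0.3, -1.5]
width: 16.0
grasp_force: 30.0
```

```bash
python3 - <<'E'
from h import *
for i in range(3):
    cams.get_image("wrist"); goto([495.9,57.7,62],78.65)
E
```

```text
pos [494.9  57.9  64.9] yaw 78.63 tilt z [-1.e-04  0.e+00 -1.e+00] units [-0.001  0.039  0.115] turn units -0.00 F [-0.5  0.3 -0.5]
pos [495.   57.9  64.9] yaw 78.63 tilt z [-0.  0. -1.] units [-0.002  0.037  0.117] turn units -0.00 F [ 0.6 -0.1 -1.6]
pos [495.  58.  65.] yaw 78.64 tilt z [ 1.e-04  0.e+00 -1.e+00] units [-0.003  0.036  0.119] turn units -0.00 F [-0.3 -1.1 -0.9]
```

Emit:
move_arm --steps '[[[0,0.015,0.06],0,1],[[0,0,0.06],0,1],[[0,0,0.06],0,1],[[0,0,0],0,1],[[0,0,0],0,1]]'

```text
t: 11.47
ee_pos: [495.2, 57.8, 60.3]
orientation: [-2.43, -1.99, 0.0]
ft_force: [0.4, 1.1, -1.5]
width: 15.6
grasp_force: 30.0
```

Emit:
move_arm --steps '[[[0,0,0.06],0,1],[[0,0,0.06],0,1],[[0,0,0.06],0,1],[[0,0,0],0,1],[[0,0,0],0,1]]'

```text
t: 11.88
ee_pos: [495.2, 57.8, 55.8]
orientation: [-2.43, -1.99, 0.0]
ft_force: [-0.4, 0.2, -0.5]
width: 15.8
grasp_force: 30.0
```

Emit:
move_arm --steps '[[[0,0,0.05],0,1],[[0,0,0.05],0,1],[[0,0,0.05],0,1],[[0,0,0.05],0,1],[[0,0,0],0,1]]'

```text
t: 12.3
ee_pos: [495.5, 57.9, 50.9]
orientation: [2.43, 1.99, 0.0]
ft_force: [-0.2, 0.1, 0.2]
width: 15.9
grasp_force: 30.0
```

Emit:
move_arm --steps '[[[0,0,0.05],0,1],[[0,0,0.05],0,1],[[0,0,0.05],0,1],[[0,0,0],0,1],[[0,0,0],0,1]]'

```text
t: 12.72
ee_pos: [495.4, 57.9, 47.0]
orientation: [2.43, 1.991, 0.0]
ft_force: [0.4, -0.1, 0.4]
width: 15.9
grasp_force: 30.0
```

Emit:
move_arm --steps '[[[0,0,0.04],0,1],[[0,0,0.04],0,1],[[0,0,0],0,1],[[0,0,0],0,1]]'

```text
t: 13.05
ee_pos: [495.4, 57.9, 45.1]
orientation: [2.43, 1.991, 0.0]
ft_force: [1.3, 0.6, 0.4]
width: 16.1
grasp_force: 30.0
```

```bash
python3 - <<'E'
from h import *
im,K,Rc,c=shot("wrist"); im2,K2,Rc2,c2=shot("side")
for i in range(3):
    goto([495.9,57.7,45],78.65); cams.boxes_of("side","comb")
w,st=white(im,244,268,128,155); print("hole",w)
a=cv2.resize(im[60:260,180:360],None,fx=2.2,fy=2.2,interpolation=cv2.INTER_CUBIC)
b=cv2.resize(im2[140:250,220:320],None,fx=4,fy=4,interpolation=cv2.INTER_CUBIC)
cv2.imwrite("pics/w5.png",np.hstack([a[:440],b[:440]])[:,:,::-1])
E
```

```text
pos [495.4  57.8  45.1] yaw 78.63 tilt z [ 1.e-04  0.e+00 -1.e+00] units [-0.002  0.021  0.002] turn units -0.00 F [ 0.2  0.1 -0.2]
pos [495.4  57.9  45.1] yaw 78.63 tilt z [ 1.e-04  0.e+00 -1.e+00] units [-0.002  0.021  0.002] turn units -0.00 F [-0.1  0.7 -0.1]
pos [495.4  57.9  45.1] yaw 78.64 tilt z [ 0.  0. -1.] units [-0.002  0.022  0.004] turn units -0.00 F [ 0.4  0.5 -0.5]
hole [255.64766839 140.95336788]
```

View pics/w5.png

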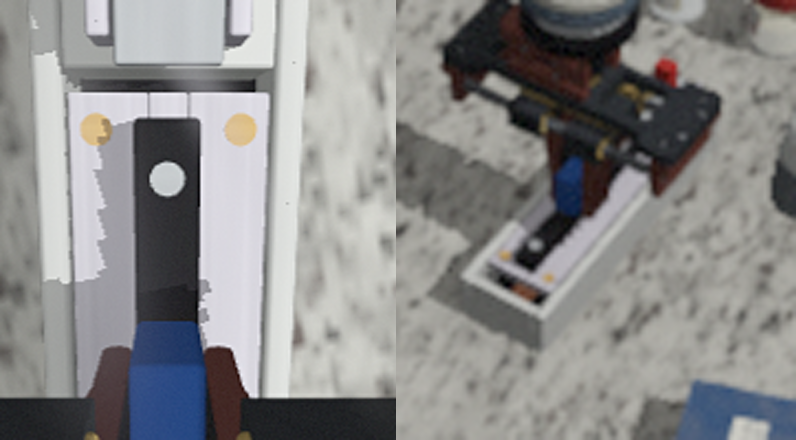

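The picture shows the bar practically on the plate, centred between the screws at (96,129) and (240,129), with no slip in the grip. I'll press gently to confirm it is seated.

Emit:
move_arm --steps '[[[0,0,0.02],0,1],[[0,0,0.02],0,1],[[0,0,0],0,1],[[0,0,0],0,1]]'

```text
t: 13.63
ee_pos: [495.3, 57.9, 44.4]
orientation: [2.43, 1.991, 0.0]
ft_force: [-0.6, 0.8, 4.8]
width: 15.9
grasp_force: 30.0
```

Emit:
move_arm --steps '[[[0,0,0.02],0,1],[[0,0,0.01],0,1],[[0,0,0],0,1],[[0,0,0],0,1]]'

```text
t: 13.97
ee_pos: [495.3, 57.8, 43.9]
orientation: [2.43, 1.991, 0.0]
ft_force: [-0.4, -0.0, 8.6]
width: 15.7
grasp_force: 30.0
```

Emit:
move_arm --steps '[[[0,0,0],0,0],[[0,0,0],0,0],[[0,0,0],0,0],[[0,0,0],0,0],[[0,0,0],0,0],[[0,0,0],0,0],[[0,0,0],0,0],[[0,0,-0.3],0,0],[[0,0,-0.7],0,0],[[0,0,-1],0,0],[[0,0,-1],0,0],[[0,0,-1],0,0],[[0,0,-1],0,0],[[0,0,-1],0,0],[[0,0,-0.5],0,0],[[0,0,0],0,0]]'

```text
t: 15.3
ee_pos: [497.2, 58.0, 209.4]
orientation: [2.428, 1.988, 0.008]
ft_force: [0.1, -0.1, -0.3]
width: 87.6
grasp_force: 0.0
```

```bash
python3 - <<'E'
from h import *
goto([495.9,57.7,200],78.65)
im,K,Rc,c=shot("wrist"); save(im,"w6.png",1.5)
o=ctrl.get_obs(); Rt=R.from_rotvec(o["orientation"]).as_matrix()
for b in cams.boxes_of("wrist","keeper_tab")[:2]: print(b["p"],np.round(b["rect"],1))
h=cv2.cvtColor(im,cv2.COLOR_RGB2HSV).astype(int)
m=((h[...,0]<6)|(h[...,0]>172))&(h[...,1]>140)&(h[...,2]>60); m[240:]=0
n,l,s,ce=cv2.connectedComponentsWithStats(m.astype(np.uint8))
for i in range(1,n):
    if s[i,4]>40: print(s[i],ce[i],(Rt.T@(ray(ce[i],87,K,Rc,c)-o["ee_pos"])).round(1),np.round(im[l==i].mean(0)))
E
```

```text
pos [497.2  58.  209.4] yaw 78.64 tilt z [ 6.2e-03  6.0e-04 -1.0e+00] units [-0.024 -0.051  0.377] turn units -0.00 F [ 0.1 -0.1 -0.3]
0.74 [253.4  82.2  20.5  54.3]
```

View pics/w6.png

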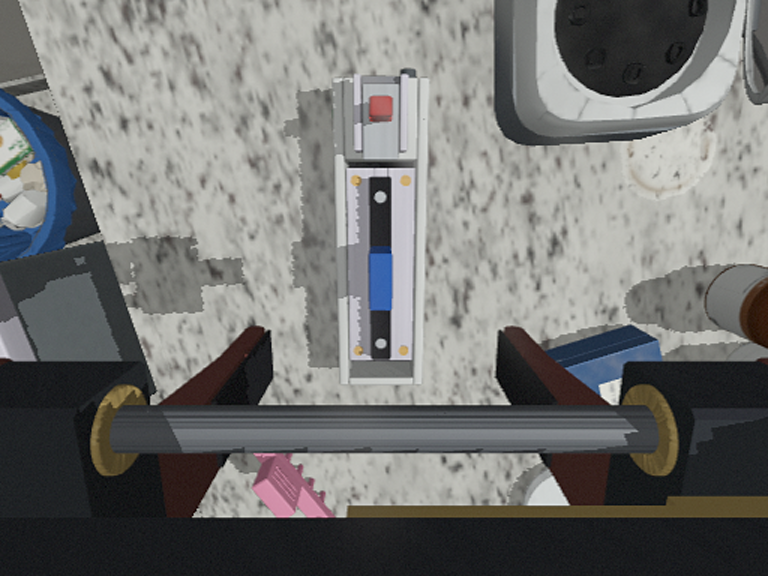

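The comb sits seated on the plate, with all the slots covered, and the red tab's top is at about (381,106). The centrifuge's near edge is at (500,130).

```bash
python3 - <<'E'
from h import *
im,K,Rc,c=shot("wrist")
o=ctrl.get_obs(); Rt=R.from_rotvec(o["orientation"]).as_matrix()
print(im[55:90,254].tolist()); print(im[68,240:268].tolist())
h=cv2.cvtColor(im,cv2.COLOR_RGB2HSV).astype(int)[55:90,235:275]
m=((h[...,0]<8)|(h[...,0]>170))&(h[...,1]>100)
ys,xs=np.nonzero(m); print(ys.min()+55,ys.max()+55,xs.min()+235,xs.max()+235)
for px in [(254,70)]: q=ray(px,87,K,Rc,c); print(q,(Rt.T@(q-o["ee_pos"])).round(1))
im,K,Rc,c=shot("top")
for p in [(237,245),(306,250),(310,185),(235,175),(298,175)]: print([ray(np.array(p)/1.5,z,K,Rc,c)[:2].round() for z in (0,80,150)])
goto([0,0,0])
E
```

```text
[[183, 188, 190], [183, 186, 189], [182, 185, 188], [182, 185, 188], [182, 186, 187], [181, 186, 187], [182, 190, 193], [165, 115, 113], [173, 98, 95], [183, 102, 101], [182, 105, 102], [182, 106, 104], [180, 104, 102], [180, 105, 103], [179, 105, 103], [180, 104, 104], [180, 104, 103], [178, 105, 102], [179, 101, 100], [168, 100, 99], [153, 95, 96], [109, 92, 92], [116, 93, 92], [115, 86, 87], [104, 79, 80], [174, 177, 180], [182, 187, 189], [181, 185, 188], [181, 184, 187], [181, 185, 187], [181, 184, 186], [181, 185, 188], [181, 185, 187], [181, 185, 188], [181, 185, 188]]
[[147, 145, 152], [147, 146, 152], [134, 132, 138], [102, 101, 105], [118, 121, 122], [132, 134, 137], [135, 138, 138], [134, 138, 140], [133, 112, 113], [145, 95, 94], [172, 101, 98], [180, 103, 101], [180, 105, 103], [179, 104, 101], [180, 105, 103], [180, 104, 102], [182, 105, 103], [181, 103, 101], [182, 101, 101], [182, 99, 96], [182, 96, 94], [183, 94, 92], [184, 89, 87], [177, 78, 74], [152, 137, 140], [171, 178, 180], [180, 184, 186], [182, 186, 188]]
63 78 249 263
[515.54704782 164.2551689   87.        ] [108.5  -0.5 118.4]
[array([621., 267.]), array([601., 245.]), array([584., 226.])]
[array([614., 122.]), array([595., 111.]), array([578., 102.])]
[array([758., 120.]), array([728., 110.]), array([702., 100.])]
[array([775., 282.]), array([744., 259.]), array([717., 240.])]
[array([780., 147.]), array([748., 134.]), array([720., 123.])]
pos [494.4  57.8 204.9] yaw 78.64 tilt z [-2.e-03 -2.e-04 -1.e+00] units [ -6.157 -18.919   8.235]  F [-0.  -0.4  0.1]
```

Emit:
move_arm --steps '[[[0.9,0.03,0],0,0],[[0.9,0.03,0.4],0,0],[[0.9,0,0.5],0,0],[[0.9,0,0.4],0,0],[[0.8,0,0.3],0,0],[[0,0,0],0,0.3],[[0,0,0],0,0.3],[[0,0,0],0,0.3],[[0,0,0],0,0.3]]'

```text
t: 16.25
ee_pos: [518.2, 164.5, 165.8]
orientation: [-2.431, -1.99, 0.001]
ft_force: [0.0, 0.2, -0.3]
width: 64.9
grasp_force: 0.0
```

```bash
python3 - <<'E'
from h import *
im,K,Rc,c=shot("wrist"); o=ctrl.get_obs(); Rt=R.from_rotvec(o["orientation"]).as_matrix()
save(im,"w7.png",1.2)
h=cv2.cvtColor(im,cv2.COLOR_RGB2HSV).astype(int)
m=((h[...,0]<8)|(h[...,0]>170))&(h[...,1]>90)&(im[...,0]>140); m[:110]=0; m[260:]=0; m[:,:200]=0; m[:,310:]=0
n,l,s,ce=cv2.connectedComponentsWithStats(m.astype(np.uint8))
for i in range(1,n):
    if s[i,4]>60:
        p=s[i,:2]+(s[i,2:4]-1)/2; print(s[i],p,(Rt.T@(ray(p,87,K,Rc,c)-o["ee_pos"])).round(1))
goto([0,0,65])
E
```

```text
[247 186  16  19 212] [254.5 195. ] [ 3.7 -0.9 79.1]
pos [518.4 164.5 166.1] yaw 78.58 tilt z [-1.e-04 -1.e-04 -1.e+00] units [-10.554 -19.021   4.046]  F [ 0.1 -0.2 -0.2]
```

View pics/w7.png

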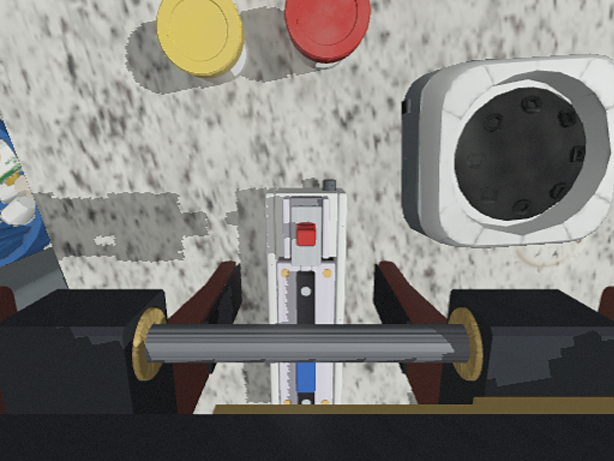

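The picture shows the red tab at about (306,234), between the fingers. The cups are at (200,30) and (327,20), well clear. I'll go down and pinch the tab.

Emit:
move_arm --steps '[[[0.08,-0.035,0.6],0,0.3],[[0,0,1],0,0.3],[[0,0,1],0,0.3],[[0,0,0.8],0,0.3],[[0,0,0.4],0,0.3],[[0,0,0.2],0,0.3],[[0,0,0],0,0.3],[[0,0,0],0,1],[[0,0,0],0,1],[[0,0,0],0,1],[[0,0,0],0,1],[[0,0,0],0,1],[[0,0,0],0,1],[[0,0,0],0,1],[[0,0,0],0,1],[[0,0,0],0,1],[[0,0,0],0,1],[[0,0,0],0,1],[[0,0,0],0,1]]'

```text
t: 17.88
ee_pos: [517.8, 167.6, 66.0]
orientation: [-2.43, -1.99, 0.001]
ft_force: [-3.3, 1.5, 4.7]
width: 13.7
grasp_force: 30.0
```

Emit:
move_arm --steps '[[[-0.15,0,0],0,1],[[-0.15,0,0],0,1],[[-0.15,0,0],0,1],[[-0.15,0,0],0,1],[[-0.15,0,0],0,1],[[-0.15,0,0],0,1],[[0,0,0],0,1]]'

```text
t: 18.47
ee_pos: [513.1, 144.5, 66.0]
orientation: [-2.431, -1.99, 0.001]
ft_force: [-3.3, 0.0, 5.0]
width: 13.7
grasp_force: 30.0
```

Emit:
move_arm --steps '[[[-0.1,0,0],0,1],[[-0.1,0,0],0,1],[[-0.1,0,0],0,1],[[-0.1,0,0],0,1],[[-0.1,0,0],0,1],[[0,0,0],0,1],[[0,0,0],0,1]]'

```text
t: 19.05
ee_pos: [511.5, 135.7, 66.2]
orientation: [-2.431, -1.987, -0.006]
ft_force: [-3.9, 21.3, 1.8]
width: 14.0
grasp_force: 30.0
```

The force rose after about 32.5 mm, so this may be the stop. I'll relax, let go, back off and measure.

Emit:
move_arm --steps '[[[0.05,0,0],0,1],[[0,0,0],0,0.5],[[0,0,0],0,0.3],[[0,0,0],0,0.3],[[0,0,0],0,0.3],[[0,0,0],0,0.3],[[0,0,-0.4],0,0.3],[[0,0,-1],0,0.3],[[0,0,-1],0,0.3],[[0,0,-1],0,0.3],[[0,0,-0.6],0,0.3],[[0,0,0],0,0.3],[[0,0,0],0,0.3],[[0,0,0],0,0.3]]'

```text
t: 20.22
ee_pos: [510.8, 134.2, 165.5]
orientation: [-2.43, -1.99, 0.001]
ft_force: [-0.2, 0.3, -0.1]
width: 61.4
grasp_force: 0.0
```

```bash
python3 - <<'E'
from h import *
im,K,Rc,c=shot("wrist"); o=ctrl.get_obs(); Rt=R.from_rotvec(o["orientation"]).as_matrix()
save(im,"w8.png",3,(180,90,170,170))
h=cv2.cvtColor(im,cv2.COLOR_RGB2HSV).astype(int)
m=((h[...,0]<8)|(h[...,0]>170))&(h[...,1]>90)&(im[...,0]>140); m[:110]=0; m[260:]=0; m[:,:200]=0; m[:,310:]=0
n,l,s,ce=cv2.connectedComponentsWithStats(m.astype(np.uint8))
for i in range(1,n):
    if s[i,4]>60:
        p=s[i,:2]+(s[i,2:4]-1)/2; q=ray(p,87,K,Rc,c);print(s[i],p,q,(Rt.T@(q-o["ee_pos"])).round(1))
goto([0,0,65]); print(o["width"])
E
```

```text
[249 193  16  13 199] [256.5 199. ] [511.81155656 134.39803171  87.        ] [ 0.5  1.3 78. ]
pos [510.6 134.2 165. ] yaw 78.63 tilt z [-1.7e-03 -5.0e-04 -1.0e+00] units [ -9.284 -18.958   4.038]  F [-0.2 -0.  -0.5]
61.49841377726529
```

View pics/w8.png

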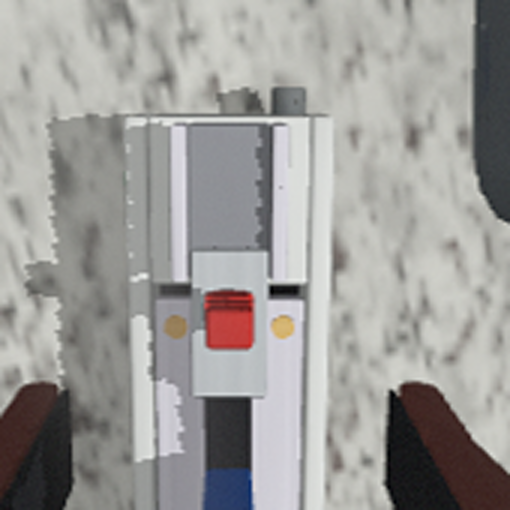

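Keeper is well over the bar: tab at crop (230,325), tongue end at row 396. I'll check the travel relative to the screws.

```bash
python3 - <<'E'
from h import *
d=cams.get_image("wrist"); M=np.array(d["mount"]); K=np.array(d["camera_matrix"])
def rel(tz,tab,scr):
    def f(p,z):
        v=M[:3,:3]@np.linalg.solve(K,[*p,1]); cc=M[:3,3]; return cc+v*((tz-z)-cc[2])/v[2]
    return (f(tab,87)-f(scr,40))[:2], f(tab,87)
print(rel(204.9,(256,68.3),(253.3,120.7)))
print(rel(209.4,(256,68.3),(253.3,120.7)))
print(rel(165.8,(254.5,197),((285+326)/2/1.2,273/1.2)))
print(rel(165.2,(256.5,199.5),(256.3,198.7)))
E
```

```text
(array([45.12095229,  2.81798035]), array([109.45289456,   0.56572828, 117.9       ]))
(array([45.84510728,  2.85771662]), array([110.16432924,   0.57201456, 122.4       ]))
(array([45.02900024,  0.11320063]), array([ 2.04706609, -0.71134919, 78.8       ]))
(array([11.94583981,  0.04532786]), array([2.35805860e-02, 9.76924513e-01, 7.82000000e+01]))
```

Emit:
move_arm --steps '[[[0,0.04,0.6],0,0.3],[[0,0,1],0,0.3],[[0,0,1],0,0.3],[[0,0,0.8],0,0.3],[[0,0,0.4],0,0.3],[[0,0,0.16],0,0.3],[[0,0,0],0,0.3],[[0,0,0],0,1],[[0,0,0],0,1],[[0,0,0],0,1],[[0,0,0],0,1],[[0,0,0],0,1],[[0,0,0],0,1],[[0,0,0],0,1],[[0,0,0],0,1],[[0,0,0],0,1],[[0,0,0],0,1],[[0,0,0],0,1]]'

```text
t: 21.82
ee_pos: [511.2, 134.5, 67.0]
orientation: [-2.43, -1.989, 0.003]
ft_force: [-4.8, 2.8, 4.4]
width: 14.0
grasp_force: 30.0
```

Emit:
move_arm --steps '[[[-0.05,0,0],0,1],[[-0.05,0,0],0,1],[[0,0,0],0,1],[[0,0,0],0,1]]'

```text
t: 22.15
ee_pos: [511.2, 134.2, 67.1]
orientation: [-2.429, -1.987, -0.002]
ft_force: [-4.7, 16.1, 1.8]
width: 13.9
grasp_force: 30.0
```

A 16 N push moved it no further and friction is only 2.5 N, so this is the end stop, at about 34 mm measured. I'll release and retreat.

Emit:
move_arm --steps '[[[0.06,0,0],0,1],[[0,0,0],0,0.3],[[0,0,0],0,0.3],[[0,0,0],0,0.3],[[0,0,0],0,0.3],[[0,0,0],0,0.3],[[0,0,0],0,0.3],[[0,0,-0.4],0,0.3],[[0,0,-1],0,0.3],[[0,0,-1],0,0.3],[[0,0,-1],0,0.3],[[0,0,-1],0,0.3],[[0,0,-0.5],0,0.3],[[0,0,0],0,0.3],[[0,0,0],0,0.3],[[0,0,0],0,0.3]]'

```text
t: 23.48
ee_pos: [511.5, 133.0, 188.8]
orientation: [-2.43, -1.99, 0.002]
ft_force: [-0.4, -0.7, -0.6]
width: 61.5
grasp_force: 0.0
```

```bash
python3 - <<'E'
from h import *
im,K,Rc,c=shot("wrist"); im2,*_=shot("side"); goto([0,0,0])
a=cv2.resize(im[90:270,180:350],None,fx=2.4,fy=2.4,interpolation=cv2.INTER_CUBIC)
b=cv2.resize(im2[130:238,220:320],None,fx=3.9,fy=4,interpolation=cv2.INTER_CUBIC)
cv2.imwrite("pics/w9.png",np.hstack([a[:430],b[:430]])[:,:,::-1])
E
```

```text
pos [511.3 133.  188.2] yaw 78.63 tilt z [-2.3e-03 -5.0e-04 -1.0e+00] units [ -9.24  -18.985   7.579]  F [0.7 0.4 0.3]
```

View pics/w9.png

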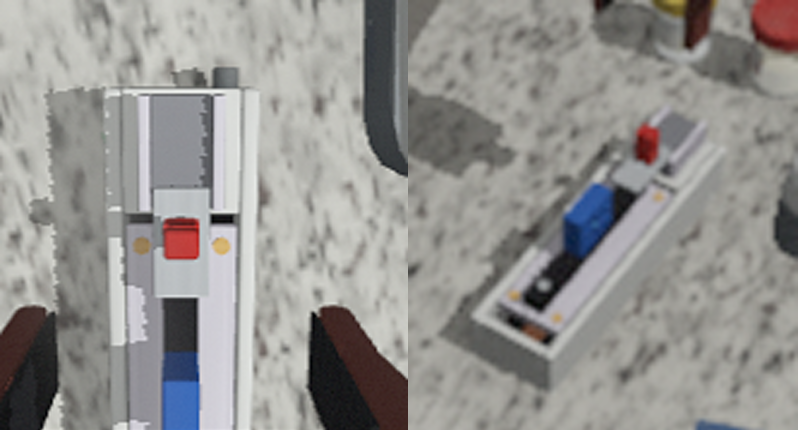

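The comb sits flat in the dock, the tongue covers the bar's end (left pane, rows 188-296), and the gripper is clear. I'll hand in the job.

```bash
python3 -c "
from workcell import ctrl
print(ctrl.close_job())"
```

```text
the job is handed in; nothing more can be done
None
```

The comb is home in the dock with its teeth in the slots, and the keeper is pushed to its stop over the bar's end (about 34 mm measured); I handed the job in at about 24 s, but the hand-in returned no verdict.

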